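# Make up two conservation tray kits

### The arm

A 6-joint arm with a two-finger parallel gripper is mounted at the origin on the work surface. World frame = base frame: x ahead of the robot, y to its left, z up, the work surface at z = 0. Lengths are in m, angles in degrees, forces in N, time in s.
With the tool pointing down it reaches from about 0.35 to 0.875 m from the base axis. Payload 4.2 kg.
Tool frame: the origin (TCP) lies on the centre line of the jaws, within the pads' length; the fingertips stand 25 mm ahead of it and the grasp point (between the pads) lies 6 mm ahead of it (finger_overhang is the distance from the TCP to the fingertips, in m); z points along the fingers, y is the line along which they close (so a half turn about z gives the same grasp; the last joint's range is limited). The gripper opens to 87 mm and grips with 3 to 60 N. Pads are 19 mm wide; open, the fingers measure 117 mm over their backs; the gripper's body (75 mm by 190 mm) begins 51 mm behind the grasp point.
Start: joints at [-62.303, 22.042, 0.453, 0, -68.411, -14.817], TCP at [0.139, -0.609, 0.248] pointing down, gripper open.
Joint ranges: [-179.83, 179.83], [-69.29, 118.12], [-61.27, 80.66], [-181.25, 117.63], [-171.15, -9.14], [-177.46, 177.46]. Speed limits (degrees/s): [159.86, 159.86, 180, 180, 180, 180].

### API

Orientations are given as a 3x3 rotation matrix whose columns are the frame's x, y, z axes.
In Python, from station import sense, capture, finish_job, spot_in, tip_of, finger_overhang gives the robot as it stands. The module is installed in compiled form; this text tells all that it offers.
- The arm moves only by the tool servo_tool, never from a script. Its arguments are lists of equal length, an entry for each row: "slide": the shift along the tool's x, y, z in m, a list of three; "spin": the turn about the tool's z in degrees; "grip": the closure, from 0 (fully open) to 1 (shut). A call has exactly 5 rows; each row is the pose to reach, as a shift and turn from the pose commanded when the call began, along the tool's axes at that moment; what a row does not reach only later rows make up. A row lasts 1/12 s, in which the tool goes at most 41.7 mm and 7.16 degrees, less where a joint would pass 70% of its speed; a pose out of reach is approached as far as the arm can. A call with a gripper value outside its range is refused whole. The fingers move at their own pace and stop on an object; the grip force is fixed at half the most. Time passes only in rows, so rows that repeat a pose let the fingers close, or fill a call up. It gives the time, the measured TCP pose, the force, the opening and the grip force at its end, in the units of the state.
- sense(): the state, without advancing time (a new reading comes with each control period).
- capture(name): name is "scene" or "side" or "wrist"; returns a dict with "pixels" (420x560x3 uint8, blue, green, red), "depth" (420x560 float32, m along the optical axis (not along the pixel's ray), 0 where there is no reading), "fx", "fy", "cx", "cy" (pixels), "R" (3x3) and "t" (3): a world point X has camera coordinates R X + t; the wrist camera has in their place "hand_eye" (4x4, takes a point from camera to tool coordinates, whose origin is the TCP and whose axes are the flange's). Camera axes: x right, y down, z forward; pixel columns grow to the right and rows downward; lengths in m; the calibration is good to about 2 mm. A picture is of the moment at which its call begins: read the wrist's pose just before it.
- finish_job(): hands the job in; it is judged then, once.
Trained networks look in the newest picture that a camera, given by its name, has taken for a name from the list of things; names that differ only in an ending like _2 or _b are one class to them, and where a whole thing is asked for, a point or a joint stands for the part that bears it (a point fixed in the world has none). Each returns a list of dicts, best first, with "conf" (0 to 1); they miss things now and then, are a little off and sometimes report something else, mostly with a low value. They report only what shows in the picture. A call takes as long as a camera call.
- spot_in(thing, camera): "point" ([x, y, z] in m, in world coordinates, good to about 4 mm: the middle of the surface that is visible of it).
- tip_of(thing, camera): "point" ([x, y, z] in m, in world coordinates, good to about 4 mm: a listed point, or the origin of a listed thing).
The state is a dict: "time_s": time; "joints": joint angles; "joint_velocities": joint speeds; "effort": joint torques, N m; "tcp_pos": TCP position; "ee_rot": TCP orientation; "wrist_force": force on the tool from outside, world axes, zero at the start; "moment": the same for the moment, N m; "gripper_width": opening from 0.0 (shut) to 1.0 (fully open); "gripper_force": force on a finger pad.
Only numpy, scipy, OpenCV 4.12 (cv2) and the standard library are available. Lean on these libraries where they do the work, as an engineer would, in place of code of your own. Each camera call takes 0.05 s, during which the arm holds its last target. There are 200 camera calls.

### The job

Make up the two work trays from the stock on the bench. The cleaning kit goes in the oblong tray with the partition: the brush lying in its narrow compartment, and the lidded jar and the small bottle both standing upright in its wide compartment. The recording kit goes in the plain square tray: the loupe standing upright on its base and the scale bar lying flat; set every piece down gently on the tray's floor without dropping it, and leave the beaker, the blue-lidded box and the old piece of wood where they are.

Things in the scene. Friction and masses are not known exactly. Their poses are not given: they have to be found in the camera images.
- parted_tray: Oblong white tray with one partition, fixed. Outside 230 mm along x, 200 along y, 25 high; walls, floor and partition 4 mm thick. Origin: centre of underside (floor top at z = 4 mm), z up. The partition, as high as the walls, runs along x at y = +12 mm: narrow compartment y = +14 to +96 mm (82 wide), wide one y = -96 to +10 mm (106 wide), both x = -111 to +111 mm.
- square_tray: Plain square white plastic tray without partition, fixed to the bench. Outside 190 x 190 mm, 25 mm high; walls and floor 4 mm thick; inside x and y = -91 to +91 mm. Origin: centre of its underside (the floor's upper face is at z = 4 mm). z is up.
- jar: Squat round glass jar with a wider white lid, loose, standing upright, about 110 g. Glass 56 mm across and 40 mm high, lid 60 mm across from 40 to 56 mm height (56 mm in all). Origin: centre of its underside; z up its axis.
- bottle: Slim round white plastic bottle with a black cap, loose, standing upright, about 70 g. Body 36 mm across, straight from 0 to 56 mm height, shoulder to 62 mm, cap 22 mm across up to 75 mm. Closed. Origin: centre of its underside; z up its axis.
- loupe: Round black stand loupe, loose, standing upright, about 60 g. Base flange 48 mm across up to 12 mm height, tapering at 16 mm to a straight barrel 40 mm across, 45 mm high in all, glass lens on top. Origin: centre of the underside of its base; z up its axis.
- brush: Flat brush lying on the bench, 160 mm long along its x, about 30 g. Wooden handle 12 mm wide and high from x = -80 to +30 mm, metal ferrule 20 wide, 10 high to x = +52, dark rigid bristles 18 wide, 7 high to x = +80 mm. Origin: centre of its underside, on the handle, near the balance point (grip across it there); z up.
- scale_bar: Photographer's scale bar lying flat: white plastic bar with a black chequer on top, 110 mm along its x, 24 mm along its y, 8 mm thick, about 30 g. Origin: centre of its underside; z up.
- beaker: Bystander: open glass beaker, 72 mm across, 85 mm high, loose. To be left alone. Origin: centre of its underside.
- find_box: Bystander: clear storage box with a blue lid, 86 x 150 mm (x, y), 67 mm high, loose. To be left alone. Origin: centre of its underside.
- wood_find: Bystander: dark old piece of wood, about 120 mm long along its x, 20 mm wide, 10 mm high, loose, between the robot and the stock. To be left alone. Origin: on its underside, 50 mm from its -x end.

How it is judged (in metres and radians):
At the end, for the whole second after the job is handed in: All origins inside their compartments, at rest. Jar, bottle (wide compartment), loupe (square tray): upright within 0.1 rad, at most 5 mm off the floor. Brush (narrow compartment): level within 0.12 rad, 14 mm. Scale bar (square tray): flat within 0.1 rad, 10 mm (x of jar in the frame of parted_tray between -0.11 and 0.11 m and y of jar in the frame of parted_tray between -0.096 and 0.01 m and z of jar in the frame of parted_tray between 0 and 0.009 m and angle between each of jar, bottle, loupe's own z axis and vertical below 0.1 rad and linear speed of each of jar, bottle, loupe, brush, scale_bar below 0.02 m/s and angular speed of each of jar, bottle, loupe, brush, scale_bar below 0.2 rad/s and x of bottle in the frame of parted_tray between -0.11 and 0.11 m and y of bottle in the frame of parted_tray between -0.096 and 0.01 m and z of bottle in the frame of parted_tray between 0 and 0.009 m and x of loupe in the frame of square_tray between -0.091 and 0.091 m and y of loupe in the frame of square_tray between -0.091 and 0.091 m and z of loupe in the frame of square_tray between 0 and 0.009 m and x of brush in the frame of parted_tray between -0.11 and 0.11 m and y of brush in the frame of parted_tray between 0.014 and 0.096 m and z of brush in the frame of parted_tray between 0 and 0.018 m and angle between brush's own x axis and vertical between 1.45 and 1.69 rad and x of scale_bar in the frame of square_tray between -0.091 and 0.091 m and y of scale_bar in the frame of square_tray between -0.091 and 0.091 m and z of scale_bar in the frame of square_tray between 0 and 0.014 m and angle between the z axis of scale_bar and the z axis of square_tray, either way round below 0.1 rad); the robot touches nothing.
It fails at once if a bystander (beaker, blue-lidded box or old wood) is moved by more than 20 mm or tipped by more than 0.5 rad (distance of any of beaker, find_box, wood_find from where it was at the start of the episode above 0.02 m or angle between any of beaker, find_box, wood_find's own z axis and vertical above 0.5 rad).
It fails at once if a piece of the stock is dropped or thrown: it moves faster than 0.7 m/s while the fingers do not touch it (a fall of more than about 25 mm) ((linear speed of jar above 0.7 m/s and contact force between the fingers and jar below 0.05 N) or (linear speed of bottle above 0.7 m/s and contact force between the fingers and bottle below 0.05 N) or (linear speed of loupe above 0.7 m/s and contact force between the fingers and loupe below 0.05 N) or (linear speed of brush above 0.7 m/s and contact force between the fingers and brush below 0.05 N) or (linear speed of scale_bar above 0.7 m/s and contact force between the fingers and scale_bar below 0.05 N)).
It also fails if it takes over 125 s, if anything falls off the work surface, if the arm or the gripper's body presses on something with over 40 N, if the wrist force passes 120 N, or if a joint passes its speed limit or range.

## Working session

There is one attempt and no reset: what is moved stays moved. The work goes in short steps, Python scripts to look and compute and a tool call to move; the robot and the scene stay as the last step left them, time stands still between calls to the robot, and variables do not carry over. Pictures are saved under pics/ and viewed, at most 14 in all, crops included, and the job is handed in when it is done.

Besides the shell and the picture viewer there is one more tool, called after "Call:" by a JSON object that holds its "method" and its "body". servo_tool: Moves the arm, as the interface text tells. Its arguments: {"type":"object","properties":{"slide":{"type":"array"},"spin":{"type":"array"},"grip":{"type":"array"}},"required":["slide","spin","grip"]}

```bash
mkdir -p pics; cat > h.py <<'E'
import numpy as np, cv2
from station import *
def world(c,u,v,d):
    p=np.array([(u-c["cx"])/c["fx"]*d,(v-c["cy"])/c["fy"]*d,d]); return np.asarray(c["R"]).T@(p-np.asarray(c["t"]))
E
python3 - <<'E'
from h import *
s=sense(); print(s['time_s'],s['tcp_pos'],np.round(s['ee_rot'],3).tolist(),s['gripper_width'],finger_overhang)
for cam in ['scene','side']:
    c=capture(cam); cv2.imwrite(f'pics/{cam}0.png',c['pixels'])
    print(cam,np.round(c['R'],2).tolist(),c['t'],c['fx'])
    for n in 'parted_tray square_tray jar bottle loupe brush scale_bar beaker find_box wood_find'.split():
        print(n,[(np.round(x['point'],3).tolist(),round(x['conf'],2)) for x in tip_of(n,cam)[:2]],[(np.round(x['point'],3).tolist(),round(x['conf'],2)) for x in spot_in(n,cam)[:1]])
E
```

```text
0.0 [ 0.1392041  -0.60874065  0.24645582] [[-0.975, -0.223, -0.001], [-0.223, 0.975, 0.002], [0.0, 0.002, -1.0]] 0.9963232349446326 0.025
scene [[0.01, 1.0, -0.02], [0.81, -0.02, -0.59], [-0.59, -0.0, -0.81]] [-0.01369096 -0.43648823  1.50064042] 534.379890451669
parted_tray [([0.54, 0.31, -0.002], 0.69)] [([0.544, 0.311, 0.004], 0.6)]
square_tray [([0.517, -0.315, 0.003], 0.74)] [([0.518, -0.317, 0.011], 0.73)]
jar [([0.455, -0.015, -0.005], 0.97), ([0.627, 0.052, -0.001], 0.29)] [([0.468, -0.016, 0.052], 0.68)]
bottle [([0.472, 0.097, -0.002], 0.65)] [([0.485, 0.097, 0.05], 0.59)]
loupe [([0.492, -0.095, -0.0], 0.9)] [([0.508, -0.093, 0.04], 0.68)]
brush [([0.371, 0.02, -0.002], 0.74), ([0.63, -0.068, -0.003], 0.65)] [([0.654, -0.068, 0.006], 0.82)]
scale_bar [([0.625, 0.05, -0.004], 0.83)] [([0.633, 0.052, 0.006], 0.71)]
beaker [([0.799, 0.09, 0.002], 0.66)] [([0.784, 0.089, 0.051], 0.6)]
find_box [([0.807, -0.106, 0.005], 0.58), ([0.516, -0.318, 0.001], 0.29)] [([0.815, -0.106, 0.07], 0.82)]
wood_find [([0.375, 0.022, -0.002], 0.62)] [([0.376, 0.027, 0.01], 0.74)]
side [[-0.88, -
[... 260 characters left out ...]
[([0.516, -0.315, 0.006], 0.63)]
jar [([0.456, -0.011, 0.002], 0.73), ([0.465, 0.097, -0.001], 0.38)] [([0.452, 0.004, 0.056], 0.84)]
bottle [([0.465, 0.095, 0.002], 0.81)] [([0.46, 0.106, 0.049], 0.7)]
loupe [([0.492, -0.091, 0.003], 0.7)] [([0.492, -0.077, 0.042], 0.58)]
brush [([0.628, -0.069, -0.002], 0.64)] [([0.631, -0.067, 0.007], 0.97)]
scale_bar [([0.632, 0.053, 0.002], 0.73)] [([0.46, 0.103, 0.052], 0.54)]
beaker [([0.802, 0.087, -0.002], 0.94), ([0.517, -0.315, 0.002], 0.52)] [([0.796, 0.094, 0.058], 0.7)]
find_box [([0.81, -0.107, 0.001], 0.71), ([0.632, 0.052, 0.002], 0.69)] [([0.791, -0.084, 0.069], 0.65)]
wood_find [([0.374, 0.026, -0.0], 0.75)] [([0.369, 0.034, 0.011], 0.82)]
```

View pics/scene0.png

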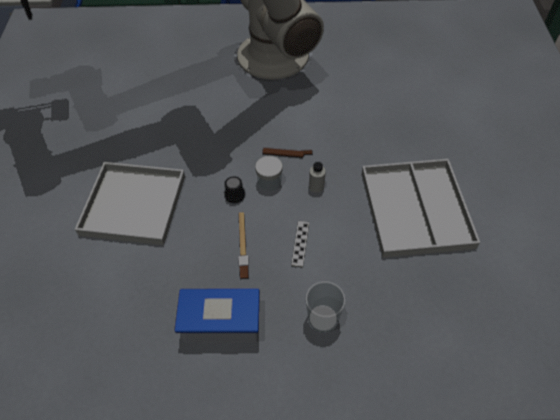

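View pics/side0.png

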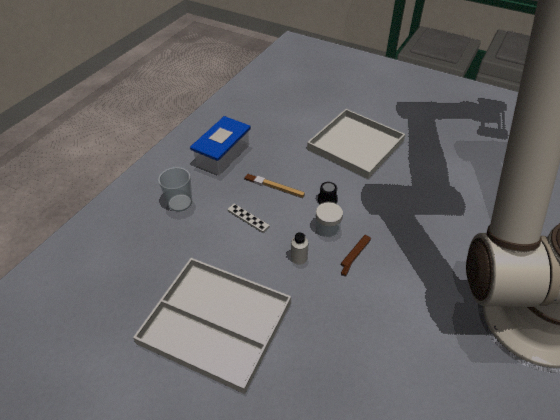

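The scene view shows the square tray at (130,203), the parted tray at (418,207) with its narrow side at the right (+y), and the stock in between: jar (268,173), bottle (317,178), loupe (234,189), brush (243,245), scale bar (300,244). The networks agree with both pictures, so next I measure yaws and centres from depth.

```bash
cat >> h.py <<'E'
def cloud(c):
    d=c['depth']; v,u=np.nonzero(d>0); z=d[v,u]
    P=np.stack([(u-c['cx'])/c['fx']*z,(v-c['cy'])/c['fy']*z,z],1)
    return (P-np.asarray(c['t']))@np.asarray(c['R']), c['pixels'][v,u]
def rect(Q):
    (x,y),(w,h),a=cv2.minAreaRect((Q[:,:2]*1000).astype(np.float32))
    if w<h: w,h,a=h,w,a+90
    return f'c=({x:.1f},{y:.1f}) {w:.1f}x{h:.1f} long axis {((a+90)%180)-90:.1f} mean {np.round(Q.mean(0)*1000,1)} n={len(Q)}'
def near(P,x,y,r,z0,z1):
    return P[(np.hypot(P[:,0]-x,P[:,1]-y)<r)&(P[:,2]>z0)&(P[:,2]<z1)]
E
python3 - <<'E'
from h import *
for cam in ['scene','side']:
    c=capture(cam); P,_=cloud(c); print(cam)
    for n,a in dict(jar=(.455,-.014,.05,.05,.07),jarbody=(.455,-.014,.05,.015,.045),cap=(.468,.096,.04,.068,.085),bbody=(.468,.096,.04,.01,.055),loupe=(.492,-.093,.04,.038,.055),brush=(.63,-.068,.1,.0045,.02),handle=(.60,-.068,.05,.0045,.02),bar=(.63,.052,.07,.0045,.02),wood=(.375,.025,.09,.005,.02),ptray=(.54,.31,.19,.018,.035),stray=(.517,-.316,.16,.018,.035),bench=(.55,-.0,.03,-.02,.02),pfloor=(.54,.3,.03,-.01,.015),beaker=(.8,.088,.06,.03,.1),box=(.808,-.106,.12,.05,.08)).items():
        Q=near(P,*a)
        if len(Q)>4: print(n,rect(Q))
E
```

```text
scene
jar c=(457.0,-12.8) 61.1x58.5 long axis -11.3 mean [458.9 -13.   57.1] n=473
jarbody c=(473.6,-12.3) 54.7x23.8 long axis 89.3 mean [477.6 -12.5  29.2] n=179
cap c=(474.0,94.4) 21.6x20.6 long axis -71.0 mean [475.3  94.2  75.4] n=81
bbody c=(483.7,93.7) 35.2x18.9 long axis 85.8 mean [486.3  92.9  32.5] n=200
loupe c=(493.0,-92.0) 42.4x37.9 long axis 2.2 mean [496.4 -91.4  46. ] n=240
brush c=(630.6,-67.9) 194.6x193.9 long axis 53.0 mean [636.4 -68.    9.3] n=712
handle c=(601.4,-69.0) 97.1x88.6 long axis 66.5 mean [603.  -70.7  11.4] n=285
bar c=(631.1,56.2) 133.3x126.1 long axis -34.8 mean [632.   50.9   8.7] n=611
wood c=(370.7,26.4) 171.2x166.7 long axis 53.9 mean [371.9  27.    9.3] n=452
ptray c=(541.2,309.9) 236.1x202.0 long axis 4.9 mean [548.  315.8  24.4] n=1490
stray c=(515.1,-317.4) 195.4x194.2 long axis -9.1 mean [ 520.2 -320.3   24.5] n=1111
bench c=(550.3,-0.1) 58.2x57.4 long axis -1.1 mean [ 5.506e+02 -1.000e-01  1.500e+00] n=473
pfloor c=(540.6,295.8) 59.2x51.1 long axis 5.5 mean [540.7 298.5   5.6] n=455
beaker c=(799.2,88.4) 71.2x70.6 long axis -75.2 mean [795.
[... 601 characters left out ...]
0.2x76.7 long axis -43.5 mean [599.3 -67.   10.8] n=203
bar c=(631.8,56.4) 125.0x115.5 long axis -18.4 mean [627.5  55.    8.3] n=420
wood c=(398.6,31.2) 131.6x121.9 long axis -2.6 mean [384.3  28.9  10.2] n=459
ptray c=(542.7,311.7) 232.5x202.4 long axis 5.0 mean [540.8 320.9  24.1] n=1897
stray c=(515.8,-315.1) 197.2x193.8 long axis 80.9 mean [ 515.4 -307.7   23.2] n=659
bench c=(549.9,-0.2) 58.8x56.5 long axis -60.3 mean [5.501e+02 1.000e-01 4.000e-01] n=387
pfloor c=(541.0,299.6) 59.1x56.9 long axis 61.7 mean [540.1 297.6   5. ] n=555
beaker c=(799.0,90.8) 71.4x71.2 long axis 4.2 mean [798.5  90.5  62.4] n=976
box c=(806.1,-103.9) 151.9x89.9 long axis 89.1 mean [801.9 -97.   66.6] n=1426
```

```bash
python3 - <<'E'
from h import *
for cam in ['scene','side']:
    c=capture(cam); P,col=cloud(c); P=P.copy(); P[:,2]-=.0012 if cam=='scene' else .0004; print(cam)
    hsv=cv2.cvtColor(col[None],cv2.COLOR_BGR2HSV)[0]
    for n,(x,y,r) in dict(brush=(.63,-.068,.1),bar=(.63,.052,.07),wood=(.375,.025,.07)).items():
        m=np.hypot(P[:,0]-x,P[:,1]-y)<r
        m&=P[:,2]<.03
        if n=='bar': m&=(P[:,2]>.0055)
        else: m&=(hsv[:,1]>90)&(hsv[:,2]>40)|(P[:,2]>.0065)
        Q=P[m]
        # outlier rejection about the main line
        for _ in range(4):
            ctr=np.median(Q[:,:2],0); w,V=np.linalg.eigh(np.cov(Q[:,:2].T)); off=(Q[:,:2]-ctr)@V[:,0]; Q=Q[abs(off)<.018]
        a=np.degrees(np.arctan2(V[1,1],V[0,1])); print(n,rect(Q),'pca',round(a%180,1),'along',np.round(np.percentile((Q[:,:2]-ctr)@V[:,1],[0,2,50,98,100])*1e3),ctr)
E
```

```text
scene
brush c=(629.4,-71.5) 161.9x19.4 long axis 5.8 mean [641.5 -68.9  10.5] n=442 pca 3.6 along [-60. -58.  -0.  96. 102.] [ 0.65007181 -0.06936351]
bar c=(630.7,51.3) 113.4x24.2 long axis -9.3 mean [631.6  51.3   8.6] n=488 pca 170.8 along [-55. -51.   0.  56.  59.] [0.63272723 0.0513896 ]
wood c=(373.7,30.3) 119.8x26.2 long axis 85.9 mean [373.3  27.1   9.7] n=306 pca 85.0 along [-57. -54.   0.  58.  63.] [0.37364582 0.02716067]
side
brush c=(628.1,-65.0) 160.5x24.0 long axis 0.4 mean [627.  -66.1   9.5] n=346 pca 2.9 along [-82. -79.   0.  75.  78.] [ 0.62617422 -0.06595732]
bar c=(629.2,53.9) 111.6x26.7 long axis -9.6 mean [627.4  54.5   8.2] n=374 pca 170.8 along [-58. -55.   0.  52.  54.] [0.62707939 0.05469449]
wood c=(372.5,31.2) 115.7x20.8 long axis 86.0 mean [371.4  31.6   9.6] n=256 pca 88.7 along [-58. -49.   0.  53.  58.] [0.37119976 0.03146317]
```

Call:
{"method": "servo_tool", "body": {"slide": [[0,0,0],[0,0,0],[0,0,0],[0,0,0],[0,0,0]], "spin": [7,12.9,12.9,12.9,12.9], "grip": [0,0,0,0,0]}}

```text
time_s: 2.72
tcp_pos: [0.1393, -0.6093, 0.2476]
ee_rot: [[-1.0, -0.002, 0.0], [-0.002, 1.0, -0.0], [-0.0, -0.0, -1.0]]
wrist_force: [-0.4, -1.1, 0.6]
gripper_width: 0.997
gripper_force: 0.0
```

Call:
{"method": "servo_tool", "body": {"slide": [[-0.018,0.026,0],[-0.036,0.052,0],[-0.054,0.078,0],[-0.072,0.104,0],[-0.09,0.13,0]], "spin": [0,0,0,0,0], "grip": [0.3,0.3,0.3,0.3,0.3]}}

```text
time_s: 3.13
tcp_pos: [0.2299, -0.4781, 0.2476]
ee_rot: [[-1.0, -0.001, 0.0], [-0.001, 1.0, -0.0], [-0.0, -0.0, -1.0]]
wrist_force: [1.1, -0.1, -0.3]
gripper_width: 0.739
gripper_force: 0.0
```

Call:
{"method": "servo_tool", "body": {"slide": [[-0.02,0.03,0],[-0.04,0.06,0],[-0.06,0.09,0],[-0.08,0.12,0],[-0.1,0.15,0]], "spin": [0,0,0,0,0], "grip": [0.3,0.3,0.3,0.3,0.3]}}

```text
time_s: 3.55
tcp_pos: [0.3301, -0.3278, 0.2479]
ee_rot: [[-1.0, -0.001, 0.001], [-0.001, 1.0, -0.0], [-0.001, -0.0, -1.0]]
wrist_force: [1.3, -0.1, 0.3]
gripper_width: 0.699
gripper_force: 0.0
```

Call:
{"method": "servo_tool", "body": {"slide": [[-0.02,0.03,0.01],[-0.04,0.06,0.02],[-0.06,0.09,0.04],[-0.08,0.12,0.06],[-0.1,0.15,0.08]], "spin": [0,0,0,0,0], "grip": [0.3,0.3,0.3,0.3,0.3]}}

```text
time_s: 3.97
tcp_pos: [0.4304, -0.1777, 0.1674]
ee_rot: [[-1.0, -0.002, 0.002], [-0.002, 1.0, -0.0], [-0.002, -0.0, -1.0]]
wrist_force: [0.9, -0.5, 0.5]
gripper_width: 0.7
gripper_force: 0.0
```

Call:
{"method": "servo_tool", "body": {"slide": [[-0.02,0.025,0.01],[-0.04,0.05,0.02],[-0.055,0.075,0.03],[-0.064,0.0888,0.04],[-0.064,0.0888,0.04]], "spin": [0,0,0,0,0], "grip": [0.3,0.3,0.3,0.3,0.3]}}

```text
time_s: 4.38
tcp_pos: [0.4946, -0.0882, 0.1259]
ee_rot: [[-1.0, -0.005, -0.002], [-0.005, 1.0, -0.0], [0.002, -0.0, -1.0]]
wrist_force: [0.1, 0.3, 0.2]
gripper_width: 0.7
gripper_force: 0.0
```

Call:
{"method": "servo_tool", "body": {"slide": [[0.001,-0.002,0.02],[0.001,-0.002,0.045],[0.001,-0.002,0.065],[0.001,-0.002,0.078],[0.001,-0.002,0.083]], "spin": [0,0,0,0,0], "grip": [0.3,0.3,0.3,0.3,0.3]}}

```text
time_s: 4.8
tcp_pos: [0.4911, -0.0932, 0.043]
ee_rot: [[-1.0, 0.0, -0.004], [0.0, 1.0, -0.0], [0.004, -0.0, -1.0]]
wrist_force: [-0.7, -0.1, 1.0]
gripper_width: 0.699
gripper_force: 0.0
```

Call:
{"method": "servo_tool", "body": {"slide": [[0,0,0],[0,0,0],[0,0,0],[0,0,0],[0,0,0]], "spin": [0,0,0,0,0], "grip": [0.35,0.4,0.7,1,1]}}

```text
time_s: 5.22
tcp_pos: [0.4931, -0.0925, 0.0455]
ee_rot: [[-1.0, 0.0, 0.002], [0.0, 1.0, 0.0], [-0.002, 0.0, -1.0]]
wrist_force: [0.1, 0.4, 0.3]
gripper_width: 0.455
gripper_force: 0.2
```

Call:
{"method": "servo_tool", "body": {"slide": [[0,0,0],[0,0,0],[0,0,-0.004],[0,0,-0.01],[0,0,-0.02]], "spin": [0,0,0,0,0], "grip": [1,1,1,1,1]}}

```text
time_s: 5.63
tcp_pos: [0.4916, -0.0926, 0.0642]
ee_rot: [[-1.0, 0.001, -0.003], [0.001, 1.0, -0.0], [0.003, -0.0, -1.0]]
wrist_force: [0.0, -0.3, -1.4]
gripper_width: 0.448
gripper_force: 30.0
```

Call:
{"method": "servo_tool", "body": {"slide": [[0,0,-0.015],[-0.002,-0.01,-0.03],[-0.004,-0.03,-0.045],[-0.006,-0.055,-0.05],[-0.008,-0.085,-0.05]], "spin": [0,0,0,0,0], "grip": [1,1,1,1,1]}}

```text
time_s: 6.05
tcp_pos: [0.5016, -0.1779, 0.1168]
ee_rot: [[-1.0, -0.002, 0.004], [-0.002, 1.0, -0.0], [-0.004, -0.0, -1.0]]
wrist_force: [2.1, 0.1, -0.0]
gripper_width: 0.443
gripper_force: 30.0
```

Call:
{"method": "servo_tool", "body": {"slide": [[-0.002,-0.03,0],[-0.004,-0.06,0],[-0.006,-0.09,0],[-0.007,-0.115,0],[-0.008,-0.135,0]], "spin": [0,0,0,0,0], "grip": [1,1,1,1,1]}}

```text
time_s: 6.47
tcp_pos: [0.508, -0.3145, 0.1146]
ee_rot: [[-1.0, 0.002, -0.0], [0.002, 1.0, 0.0], [0.0, 0.0, -1.0]]
wrist_force: [0.5, -0.2, -0.8]
gripper_width: 0.444
gripper_force: 30.0
```

Call:
{"method": "servo_tool", "body": {"slide": [[-0.001,-0.015,0],[-0.002,-0.028,0],[-0.002,-0.036,0],[-0.002,-0.041,0],[-0.002,-0.041,0]], "spin": [0,0,0,0,0], "grip": [1,1,1,1,1]}}

```text
time_s: 6.88
tcp_pos: [0.5104, -0.3539, 0.1144]
ee_rot: [[-1.0, 0.001, -0.0], [0.001, 1.0, 0.0], [0.0, 0.0, -1.0]]
wrist_force: [0.0, 0.7, -0.5]
gripper_width: 0.441
gripper_force: 30.0
```

Call:
{"method": "servo_tool", "body": {"slide": [[0,0,0.012],[0,0,0.025],[0,0,0.037],[0,0,0.046],[0,0,0.053]], "spin": [0,0,0,0,0], "grip": [1,1,1,1,1]}}

```text
time_s: 7.3
tcp_pos: [0.5102, -0.3526, 0.0607]
ee_rot: [[-1.0, -0.001, -0.001], [-0.001, 1.0, 0.001], [0.001, 0.001, -1.0]]
wrist_force: [0.5, -0.4, -0.2]
gripper_width: 0.444
gripper_force: 30.0
```

Call:
{"method": "servo_tool", "body": {"slide": [[0,0,0.004],[0,0,0.008],[0,0,0.01],[0,0,0.012],[0,0,0.013]], "spin": [0,0,0,0,0], "grip": [1,1,1,1,1]}}

```text
time_s: 7.72
tcp_pos: [0.5107, -0.3537, 0.0495]
ee_rot: [[-1.0, -0.0, 0.0], [-0.0, 1.0, -0.0], [-0.0, -0.0, -1.0]]
wrist_force: [-2.2, 2.4, 8.2]
gripper_width: 0.448
gripper_force: 30.0
```

Call:
{"method": "servo_tool", "body": {"slide": [[0,0,0],[0,0,0],[0,0,0.001],[0,0,0.001],[0,0,0.001]], "spin": [0,0,0,0,0], "grip": [1,1,1,1,1]}}

```text
time_s: 8.13
tcp_pos: [0.5107, -0.3537, 0.0495]
ee_rot: [[-1.0, -0.0, 0.001], [-0.0, 1.0, -0.001], [-0.001, -0.001, -1.0]]
wrist_force: [-2.1, 2.7, 8.5]
gripper_width: 0.442
gripper_force: 30.0
```

Call:
{"method": "servo_tool", "body": {"slide": [[0,0,0],[0,0,0],[0,0,0],[0,0,0],[0,0,0]], "spin": [0,0,0,0,0], "grip": [0.5,0.45,0.38,0.38,0.38]}}

```text
time_s: 8.55
tcp_pos: [0.5103, -0.3536, 0.0472]
ee_rot: [[-1.0, 0.0, -0.0], [0.0, 1.0, 0.0], [0.0, 0.0, -1.0]]
wrist_force: [0.4, -0.3, 0.0]
gripper_width: 0.611
gripper_force: 0.0
```

Call:
{"method": "servo_tool", "body": {"slide": [[0,0,-0.01],[0,0,-0.03],[0,0,-0.06],[0,0,-0.09],[0,0,-0.11]], "spin": [0,0,0,0,0], "grip": [0.38,0.38,0.38,0.38,0.38]}}

```text
time_s: 8.97
tcp_pos: [0.5114, -0.3542, 0.1613]
ee_rot: [[-1.0, -0.0, 0.004], [-0.0, 1.0, -0.002], [-0.004, -0.002, -1.0]]
wrist_force: [1.6, -0.4, 0.3]
gripper_width: 0.621
gripper_force: 0.0
```

Call:
{"method": "servo_tool", "body": {"slide": [[-0.01,0.03,0],[-0.02,0.06,0],[-0.03,0.09,0],[-0.04,0.12,0],[-0.05,0.15,0]], "spin": [0,0,0,0,0], "grip": [0.4,0.4,0.4,0.4,0.4]}}

```text
time_s: 9.38
tcp_pos: [0.5608, -0.2023, 0.1585]
ee_rot: [[-1.0, 0.001, 0.001], [0.001, 1.0, -0.0], [-0.001, -0.0, -1.0]]
wrist_force: [0.7, -0.1, -1.2]
gripper_width: 0.603
gripper_force: 0.0
```

Call:
{"method": "servo_tool", "body": {"slide": [[-0.01,0.03,0],[-0.02,0.06,0],[-0.03,0.09,0],[-0.04,0.12,0],[-0.05,0.15,0]], "spin": [0,0,0,0,0], "grip": [0.5,0.5,0.5,0.5,0.5]}}

```text
time_s: 9.8
tcp_pos: [0.6109, -0.0521, 0.1584]
ee_rot: [[-1.0, 0.0, 0.001], [0.0, 1.0, -0.0], [-0.001, -0.0, -1.0]]
wrist_force: [-0.5, -0.1, 0.8]
gripper_width: 0.506
gripper_force: 0.0
```

Call:
{"method": "servo_tool", "body": {"slide": [[-0.008,0.03,0],[-0.014,0.06,0],[-0.018,0.085,0],[-0.019,0.107,0],[-0.019,0.107,0]], "spin": [4,9.2,9.2,9.2,9.2], "grip": [0.5,0.5,0.5,0.5,0.5]}}

```text
time_s: 10.22
tcp_pos: [0.6302, 0.0571, 0.1581]
ee_rot: [[-0.988, 0.156, 0.001], [0.156, 0.988, 0.001], [-0.001, 0.001, -1.0]]
wrist_force: [-0.2, -0.1, -0.5]
gripper_width: 0.501
gripper_force: 0.0
```

Call:
{"method": "servo_tool", "body": {"slide": [[0,0,0.02],[0,0,0.04],[0,0,0.06],[0,0,0.075],[0,0,0.08]], "spin": [0,0,0,0,0], "grip": [0.5,0.5,0.5,0.5,0.5]}}

```text
time_s: 10.63
tcp_pos: [0.628, 0.0525, 0.0753]
ee_rot: [[-0.987, 0.161, -0.004], [0.161, 0.987, -0.001], [0.004, -0.002, -1.0]]
wrist_force: [-0.3, 0.0, -0.7]
gripper_width: 0.501
gripper_force: 0.0
```

Call:
{"method": "servo_tool", "body": {"slide": [[0,0,0.015],[0,0,0.03],[0,0,0.04],[0,0,0.046],[0,0,0.049]], "spin": [0,0,0,0,0], "grip": [0.5,0.5,0.5,0.5,0.5]}}

```text
time_s: 11.05
tcp_pos: [0.6295, 0.0531, 0.0282]
ee_rot: [[-0.987, 0.16, -0.001], [0.16, 0.987, -0.0], [0.001, -0.0, -1.0]]
wrist_force: [-1.0, -0.8, 0.4]
gripper_width: 0.499
gripper_force: 0.0
```

Call:
{"method": "servo_tool", "body": {"slide": [[0,0,0],[0,0,0],[0,0,0],[0,0,0],[0,0,0]], "spin": [0,0,0,0,0], "grip": [0.55,0.6,0.65,0.7,0.8]}}

```text
time_s: 11.47
tcp_pos: [0.6299, 0.0535, 0.0292]
ee_rot: [[-0.987, 0.16, 0.001], [0.16, 0.987, 0.0], [-0.001, 0.0, -1.0]]
wrist_force: [-0.1, 0.9, 0.0]
gripper_width: 0.301
gripper_force: 0.2
```

Call:
{"method": "servo_tool", "body": {"slide": [[0,0,0],[0,0,0],[0,0,0],[0,0,0],[0,0,0]], "spin": [0,0,0,0,0], "grip": [1,1,1,1,1]}}

```text
time_s: 11.88
tcp_pos: [0.6299, 0.0535, 0.0291]
ee_rot: [[-0.987, 0.16, 0.001], [0.16, 0.987, 0.0], [-0.001, 0.0, -1.0]]
wrist_force: [-0.6, 0.7, 5.0]
gripper_width: 0.268
gripper_force: 30.0
```

Call:
{"method": "servo_tool", "body": {"slide": [[0,0,-0.003],[0,0,-0.01],[0,0,-0.02],[0,0,-0.04],[0,0,-0.06]], "spin": [0,0,0,0,0], "grip": [1,1,1,1,1]}}

```text
time_s: 12.3
tcp_pos: [0.6291, 0.0532, 0.0891]
ee_rot: [[-0.987, 0.16, -0.002], [0.16, 0.987, -0.001], [0.001, -0.001, -1.0]]
wrist_force: [0.9, 0.4, -0.2]
gripper_width: 0.263
gripper_force: 30.0
```

Call:
{"method": "servo_tool", "body": {"slide": [[0.001,-0.005,-0.02],[0.003,-0.02,-0.035],[0.007,-0.045,-0.04],[0.012,-0.075,-0.04],[0.018,-0.11,-0.04]], "spin": [0,0,0,0,0], "grip": [1,1,1,1,1]}}

```text
time_s: 12.72
tcp_pos: [0.5946, -0.0524, 0.1302]
ee_rot: [[-0.987, 0.158, 0.003], [0.158, 0.987, 0.0], [-0.003, 0.001, -1.0]]
wrist_force: [-0.0, 0.2, -0.5]
gripper_width: 0.268
gripper_force: 30.0
```

Call:
{"method": "servo_tool", "body": {"slide": [[0.005,-0.033,0],[0.01,-0.066,0],[0.015,-0.098,0],[0.021,-0.128,0],[0.026,-0.155,0]], "spin": [0,0,0,0,0], "grip": [1,1,1,1,1]}}

```text
time_s: 13.13
tcp_pos: [0.5428, -0.2028, 0.1295]
ee_rot: [[-0.987, 0.161, 0.001], [0.161, 0.987, -0.0], [-0.001, 0.0, -1.0]]
wrist_force: [-0.1, -0.2, -1.0]
gripper_width: 0.271
gripper_force: 30.0
```

Call:
{"method": "servo_tool", "body": {"slide": [[0.004,-0.025,0],[0.007,-0.047,0],[0.009,-0.064,0],[0.01,-0.073,0],[0.01,-0.073,0]], "spin": [0,0,0,0,0], "grip": [1,1,1,1,1]}}

```text
time_s: 13.55
tcp_pos: [0.5216, -0.273, 0.129]
ee_rot: [[-0.987, 0.163, 0.001], [0.163, 0.987, -0.0], [-0.001, -0.0, -1.0]]
wrist_force: [0.6, -0.8, 0.2]
gripper_width: 0.264
gripper_force: 30.0
```

```bash
python3 - <<'E'
from h import *
s=sense(); c=capture('scene'); cv2.imwrite('pics/s1.png',cv2.resize(c['pixels'][120:300,40:280],None,fx=2.5,fy=2.5)); print(s['tcp_pos'],s['ee_rot'])
E
```

```text
[ 0.52163946 -0.27304382  0.12904847] [[-9.86688780e-01  1.62618966e-01  5.68972419e-04]
 [ 1.62618855e-01  9.86688934e-01 -2.35385527e-04]
 [-5.99676940e-04 -1.39726615e-04 -9.99999810e-01]]
```

View pics/s1.png

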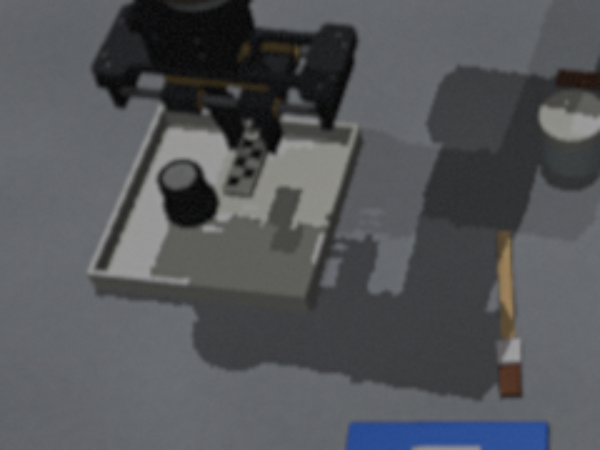

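The crop shows the loupe upright in the tray at crop (188,190) and the scale bar held level over the tray at (245,165), clear of it. I'll lower it now.

Call:
{"method": "servo_tool", "body": {"slide": [[0,0,0.02],[0,0,0.04],[0,0,0.055],[0,0,0.067],[0,0,0.075]], "spin": [0,0,0,0,0], "grip": [1,1,1,1,1]}}

```text
time_s: 14.02
tcp_pos: [0.522, -0.2702, 0.0523]
ee_rot: [[-0.987, 0.159, -0.002], [0.159, 0.987, 0.001], [0.002, 0.0, -1.0]]
wrist_force: [-0.2, 0.0, 1.0]
gripper_width: 0.266
gripper_force: 30.0
```

Call:
{"method": "servo_tool", "body": {"slide": [[0,0,0.007],[0,0,0.013],[0,0,0.017],[0,0,0.0195],[0,0,0.0205]], "spin": [0,0,0,0,0], "grip": [1,1,1,1,1]}}

```text
time_s: 14.43
tcp_pos: [0.5222, -0.2715, 0.0331]
ee_rot: [[-0.987, 0.16, 0.0], [0.16, 0.987, -0.0], [-0.0, -0.0, -1.0]]
wrist_force: [-1.0, 1.8, 4.1]
gripper_width: 0.267
gripper_force: 30.0
```

Call:
{"method": "servo_tool", "body": {"slide": [[0,0,0],[0,0,0],[0,0,0],[0,0,0],[0,0,0]], "spin": [0,0,0,0,0], "grip": [0.65,0.6,0.58,0.58,0.58]}}

```text
time_s: 14.85
tcp_pos: [0.5222, -0.2717, 0.0333]
ee_rot: [[-0.987, 0.16, 0.001], [0.16, 0.987, -0.0], [-0.001, -0.0, -1.0]]
wrist_force: [0.5, -1.2, 0.0]
gripper_width: 0.411
gripper_force: 0.0
```

Call:
{"method": "servo_tool", "body": {"slide": [[0,0,-0.01],[0,0,-0.03],[0,0,-0.06],[0,0,-0.085],[0,0,-0.1]], "spin": [0,0,0,0,0], "grip": [0.58,0.58,0.58,0.58,0.58]}}

```text
time_s: 15.27
tcp_pos: [0.5234, -0.2722, 0.1371]
ee_rot: [[-0.987, 0.16, 0.005], [0.16, 0.987, -0.002], [-0.005, -0.001, -1.0]]
wrist_force: [0.3, -0.2, 0.3]
gripper_width: 0.423
gripper_force: 0.0
```

Call:
{"method": "servo_tool", "body": {"slide": [[-0.01,0.03,0],[-0.02,0.06,0],[-0.03,0.09,0],[-0.04,0.12,0],[-0.05,0.15,0]], "spin": [0,0,0,0,0], "grip": [0.6,0.6,0.6,0.6,0.6]}}

```text
time_s: 15.68
tcp_pos: [0.596, -0.1303, 0.1342]
ee_rot: [[-0.987, 0.16, 0.001], [0.16, 0.987, -0.0], [-0.001, 0.0, -1.0]]
wrist_force: [0.3, -0.1, 0.5]
gripper_width: 0.402
gripper_force: 0.0
```

Call:
{"method": "servo_tool", "body": {"slide": [[-0.008,0.025,0],[-0.016,0.045,0],[-0.023,0.06,0],[-0.023,0.0675,0],[-0.023,0.0675,0]], "spin": [-5,-10,-12.5,-12.5,-12.5], "grip": [0.6,0.6,0.6,0.6,0.6]}}

```text
time_s: 16.1
tcp_pos: [0.6293, -0.0675, 0.1332]
ee_rot: [[-0.998, -0.057, 0.0], [-0.057, 0.998, 0.0], [-0.0, 0.0, -1.0]]
wrist_force: [0.1, 1.0, -0.4]
gripper_width: 0.403
gripper_force: 0.0
```

Call:
{"method": "servo_tool", "body": {"slide": [[0,0,0.02],[0,0,0.035],[0,0,0.05],[0,0,0.06],[0,0,0.065]], "spin": [0,0,0,0,0], "grip": [0.6,0.6,0.6,0.6,0.6]}}

```text
time_s: 16.52
tcp_pos: [0.6276, -0.0698, 0.0666]
ee_rot: [[-0.998, -0.055, -0.003], [-0.055, 0.999, -0.0], [0.003, -0.0, -1.0]]
wrist_force: [-0.1, 0.4, 0.1]
gripper_width: 0.4
gripper_force: 0.0
```

Call:
{"method": "servo_tool", "body": {"slide": [[0,0,0.013],[0,0,0.025],[0,0,0.034],[0,0,0.038],[0,0,0.04]], "spin": [0,0,0,0,0], "grip": [0.6,0.6,0.6,0.6,0.6]}}

```text
time_s: 16.93
tcp_pos: [0.6286, -0.0688, 0.0272]
ee_rot: [[-0.998, -0.057, -0.001], [-0.057, 0.998, -0.0], [0.001, -0.0, -1.0]]
wrist_force: [-0.5, 0.0, -0.8]
gripper_width: 0.402
gripper_force: 0.0
```

Call:
{"method": "servo_tool", "body": {"slide": [[0,0,0],[0,0,0],[0,0,0],[0,0,0],[0,0,0]], "spin": [0,0,0,0,0], "grip": [0.65,0.7,0.75,0.8,0.85]}}

```text
time_s: 17.35
tcp_pos: [0.6293, -0.0686, 0.0286]
ee_rot: [[-0.998, -0.057, 0.001], [-0.057, 0.998, 0.0], [-0.001, 0.0, -1.0]]
wrist_force: [0.7, -0.1, -0.3]
gripper_width: 0.203
gripper_force: 0.0
```

Call:
{"method": "servo_tool", "body": {"slide": [[0,0,0],[0,0,0],[0,0,0],[0,0,0],[0,0,0]], "spin": [0,0,0,0,0], "grip": [0.9,1,1,1,1]}}

```text
time_s: 17.77
tcp_pos: [0.6292, -0.0686, 0.0284]
ee_rot: [[-0.998, -0.057, 0.0], [-0.057, 0.998, -0.0], [-0.0, -0.0, -1.0]]
wrist_force: [0.1, 0.0, 2.0]
gripper_width: 0.132
gripper_force: 30.0
```

Call:
{"method": "servo_tool", "body": {"slide": [[0,0,-0.003],[0,0,-0.01],[0,0,-0.02],[0,0,-0.04],[0,0,-0.06]], "spin": [0,0,0,0,0], "grip": [1,1,1,1,1]}}

```text
time_s: 18.18
tcp_pos: [0.6286, -0.0687, 0.0888]
ee_rot: [[-0.998, -0.057, -0.001], [-0.057, 0.998, -0.0], [0.001, -0.0, -1.0]]
wrist_force: [1.0, -0.4, 0.3]
gripper_width: 0.135
gripper_force: 30.0
```

Call:
{"method": "servo_tool", "body": {"slide": [[0,0,-0.02],[0.002,0.01,-0.04],[0.005,0.03,-0.05],[0.009,0.06,-0.05],[0.014,0.094,-0.05]], "spin": [0,0,0,0,0], "grip": [1,1,1,1,1]}}

```text
time_s: 18.6
tcp_pos: [0.6102, 0.0245, 0.1403]
ee_rot: [[-0.998, -0.055, 0.004], [-0.055, 0.998, 0.001], [-0.004, 0.001, -1.0]]
wrist_force: [0.2, -0.1, -0.8]
gripper_width: 0.133
gripper_force: 30.0
```

Call:
{"method": "servo_tool", "body": {"slide": [[0.005,0.034,0],[0.01,0.068,0],[0.015,0.102,0],[0.02,0.136,0],[0.025,0.17,0]], "spin": [0,0,0,0,0], "grip": [1,1,1,1,1]}}

```text
time_s: 19.02
tcp_pos: [0.5746, 0.1943, 0.1393]
ee_rot: [[-0.998, -0.057, 0.001], [-0.057, 0.998, 0.001], [-0.001, 0.001, -1.0]]
wrist_force: [0.8, 0.4, -0.3]
gripper_width: 0.13
gripper_force: 30.0
```

Call:
{"method": "servo_tool", "body": {"slide": [[0.005,0.034,0],[0.01,0.068,0],[0.015,0.1,0],[0.02,0.127,0],[0.023,0.148,0]], "spin": [0,0,0,0,0], "grip": [1,1,1,1,1]}}

```text
time_s: 19.43
tcp_pos: [0.5429, 0.3416, 0.1392]
ee_rot: [[-0.998, -0.059, 0.001], [-0.059, 0.998, 0.001], [-0.001, 0.001, -1.0]]
wrist_force: [-0.3, -0.7, -0.3]
gripper_width: 0.132
gripper_force: 30.0
```

Call:
{"method": "servo_tool", "body": {"slide": [[0.002,0.014,0],[0.004,0.022,0],[0.0048,0.0267,0],[0.0048,0.0267,0],[0.0048,0.0267,0]], "spin": [-0.5,-1.2,-1.7,-1.7,-1.7], "grip": [1,1,1,1,1]}}

```text
time_s: 19.85
tcp_pos: [0.5374, 0.3647, 0.1382]
ee_rot: [[-0.996, -0.086, -0.0], [-0.086, 0.996, -0.0], [0.0, -0.0, -1.0]]
wrist_force: [-0.1, -0.2, -0.9]
gripper_width: 0.133
gripper_force: 30.0
```

```bash
python3 - <<'E'
from h import *
s=sense(); c=capture('side'); cv2.imwrite('pics/s2.png',cv2.resize(c['pixels'][180:400,100:360],None,fx=2.5,fy=2.5)); print(s['tcp_pos'],s['ee_rot'])
E
```

```text
[0.53737181 0.36468401 0.13815971] [[-9.96293092e-01 -8.60232444e-02 -2.76838267e-04]
 [-8.60231559e-02  9.96293087e-01 -3.17085640e-04]
 [ 3.03088788e-04 -2.92095731e-04 -9.99999911e-01]]
```

View pics/s2.png

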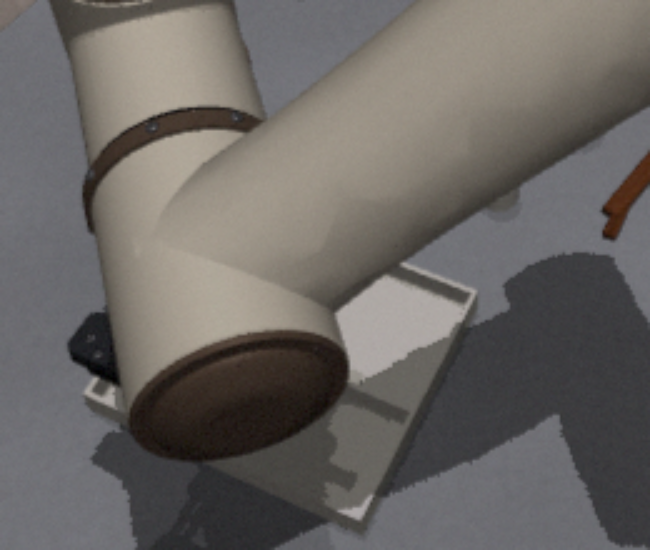

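The arm hides the brush in this side view, but the measured pose is on target and the tray is where it was. I'll lower the brush.

Call:
{"method": "servo_tool", "body": {"slide": [[0,0,0.02],[0,0,0.042],[0,0,0.062],[0,0,0.076],[0,0,0.086]], "spin": [0,0,0,0,0], "grip": [1,1,1,1,1]}}

```text
time_s: 20.32
tcp_pos: [0.537, 0.3637, 0.0503]
ee_rot: [[-0.996, -0.085, -0.002], [-0.085, 0.996, -0.002], [0.002, -0.002, -1.0]]
wrist_force: [0.2, -0.7, -0.4]
gripper_width: 0.131
gripper_force: 30.0
```

Call:
{"method": "servo_tool", "body": {"slide": [[0,0,0.007],[0,0,0.013],[0,0,0.017],[0,0,0.019],[0,0,0.02]], "spin": [0,0,0,0,0], "grip": [1,1,1,1,1]}}

```text
time_s: 20.73
tcp_pos: [0.5375, 0.3657, 0.0324]
ee_rot: [[-0.996, -0.087, 0.001], [-0.087, 0.996, 0.0], [-0.001, 0.0, -1.0]]
wrist_force: [-0.8, -0.2, 5.1]
gripper_width: 0.129
gripper_force: 30.0
```

Call:
{"method": "servo_tool", "body": {"slide": [[0,0,0],[0,0,0],[0,0,0],[0,0,0],[0,0,0]], "spin": [0,0,0,0,0], "grip": [0.8,0.75,0.7,0.7,0.7]}}

```text
time_s: 21.15
tcp_pos: [0.5373, 0.3657, 0.0323]
ee_rot: [[-0.996, -0.087, 0.0], [-0.087, 0.996, 0.0], [-0.0, 0.0, -1.0]]
wrist_force: [-0.3, -0.5, -0.5]
gripper_width: 0.289
gripper_force: 0.0
```

Call:
{"method": "servo_tool", "body": {"slide": [[0,0,-0.01],[0,0,-0.03],[0,0,-0.06],[0,0,-0.09],[0,0,-0.12]], "spin": [0,0,0,0,0], "grip": [0.7,0.7,0.7,0.6,0.5]}}

```text
time_s: 21.57
tcp_pos: [0.5372, 0.3654, 0.1541]
ee_rot: [[-0.996, -0.087, 0.0], [-0.087, 0.996, -0.0], [-0.0, -0.0, -1.0]]
wrist_force: [0.3, 0.7, 0.1]
gripper_width: 0.379
gripper_force: 0.0
```

Call:
{"method": "servo_tool", "body": {"slide": [[0.01,-0.032,0],[0.02,-0.064,0],[0.03,-0.096,0],[0.04,-0.128,0],[0.05,-0.16,0]], "spin": [0,0,0,0,0], "grip": [0.31,0.31,0.31,0.31,0.31]}}

```text
time_s: 21.98
tcp_pos: [0.5008, 0.2005, 0.1531]
ee_rot: [[-0.996, -0.087, 0.001], [-0.087, 0.996, 0.001], [-0.001, 0.001, -1.0]]
wrist_force: [0.6, 0.7, -0.5]
gripper_width: 0.675
gripper_force: 0.0
```

Call:
{"method": "servo_tool", "body": {"slide": [[0.01,-0.032,0],[0.02,-0.064,0],[0.03,-0.09,0],[0.0368,-0.1041,0],[0.0368,-0.1041,0]], "spin": [0,0,0,0,0], "grip": [0.31,0.31,0.31,0.31,0.31]}}

```text
time_s: 22.4
tcp_pos: [0.4723, 0.0925, 0.1528]
ee_rot: [[-0.996, -0.084, -0.0], [-0.084, 0.996, 0.0], [0.0, 0.0, -1.0]]
wrist_force: [-0.5, 0.2, 0.3]
gripper_width: 0.688
gripper_force: 0.0
```

```bash
python3 - <<'E'
from h import *
s=sense(); c=capture('scene'); cv2.imwrite('pics/s3.png',cv2.resize(c['pixels'][110:290,220:480],None,fx=2.5,fy=2.5)); print(s['tcp_pos'])
P,_=cloud(capture('side')); Q=near(P,.474,.095,.04,.068,.085); print(len(Q), rect(Q) if len(Q)>4 else '')
E
```

```text
[0.47228161 0.09250199 0.1527739 ]
83 c=(473.0,98.0) 20.9x18.6 long axis -62.4 mean [472.5  98.3  74.6] n=83
```

View pics/s3.png

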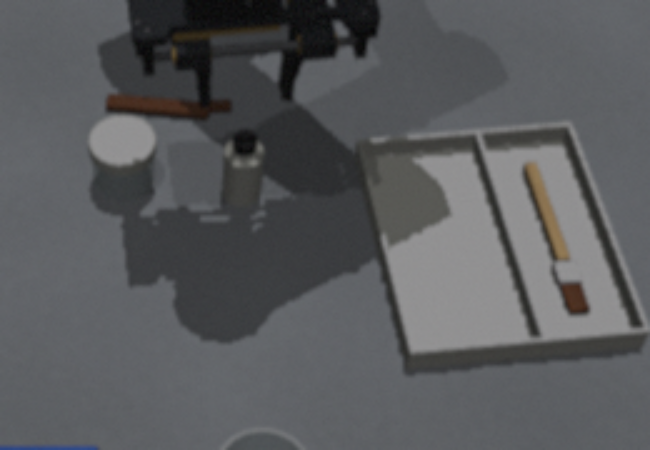

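The brush lies in the narrow compartment (crop 555,235). The bottle and jar still stand at (243,175) and (122,160), with the open fingers above the bottle. I'll descend and grip the bottle.

Call:
{"method": "servo_tool", "body": {"slide": [[0,0,0.02],[0,0,0.04],[0,0,0.06],[0,0,0.075],[0,0,0.085]], "spin": [0,0,0,0,0], "grip": [0.31,0.31,0.31,0.31,0.31]}}

```text
time_s: 22.92
tcp_pos: [0.4739, 0.0962, 0.0656]
ee_rot: [[-0.996, -0.088, -0.001], [-0.088, 0.996, -0.001], [0.001, -0.001, -1.0]]
wrist_force: [0.3, 0.1, -0.1]
gripper_width: 0.689
gripper_force: 0.0
```

Call:
{"method": "servo_tool", "body": {"slide": [[0,0,0.01],[0,0,0.018],[0,0,0.023],[0,0,0.023],[0,0,0.023]], "spin": [0,0,0,0,0], "grip": [0.31,0.31,0.35,0.4,0.45]}}

```text
time_s: 23.33
tcp_pos: [0.474, 0.0954, 0.0441]
ee_rot: [[-0.996, -0.088, 0.0], [-0.088, 0.996, -0.0], [-0.0, -0.0, -1.0]]
wrist_force: [-0.2, -0.8, 0.1]
gripper_width: 0.591
gripper_force: 0.0
```

Call:
{"method": "servo_tool", "body": {"slide": [[0,0,0],[0,0,0],[0,0,0],[0,0,0],[0,0,0]], "spin": [0,0,0,0,0], "grip": [0.5,0.55,0.6,0.8,1]}}

```text
time_s: 23.75
tcp_pos: [0.4739, 0.095, 0.0445]
ee_rot: [[-0.996, -0.087, 0.001], [-0.087, 0.996, 0.0], [-0.001, 0.0, -1.0]]
wrist_force: [-0.1, 0.5, 1.4]
gripper_width: 0.406
gripper_force: 30.0
```

Call:
{"method": "servo_tool", "body": {"slide": [[0,0,0],[0,0,0],[0,0,-0.003],[0,0,-0.01],[0,0,-0.02]], "spin": [0,0,0,0,0], "grip": [1,1,1,1,1]}}

```text
time_s: 24.17
tcp_pos: [0.4729, 0.0945, 0.0637]
ee_rot: [[-0.996, -0.086, -0.002], [-0.086, 0.996, -0.001], [0.002, -0.001, -1.0]]
wrist_force: [-0.2, -0.0, -0.5]
gripper_width: 0.401
gripper_force: 30.0
```

Call:
{"method": "servo_tool", "body": {"slide": [[0,0,-0.015],[-0.004,0.004,-0.035],[-0.013,0.015,-0.05],[-0.03,0.035,-0.06],[-0.05,0.058,-0.06]], "spin": [0,0,0,0,0], "grip": [1,1,1,1,1]}}

```text
time_s: 24.58
tcp_pos: [0.5194, 0.1574, 0.1272]
ee_rot: [[-0.996, -0.086, 0.004], [-0.086, 0.996, 0.002], [-0.004, 0.002, -1.0]]
wrist_force: [1.2, 0.5, -0.3]
gripper_width: 0.407
gripper_force: 30.0
```

Call:
{"method": "servo_tool", "body": {"slide": [[-0.02,0.024,0],[-0.04,0.048,0],[-0.06,0.07,0],[-0.075,0.088,0],[-0.085,0.1,0]], "spin": [0,0,0,0,0], "grip": [1,1,1,1,1]}}

```text
time_s: 25.0
tcp_pos: [0.5955, 0.2659, 0.1239]
ee_rot: [[-0.996, -0.088, 0.0], [-0.088, 0.996, 0.0], [-0.0, 0.0, -1.0]]
wrist_force: [-0.1, -0.0, -0.7]
gripper_width: 0.404
gripper_force: 30.0
```

Call:
{"method": "servo_tool", "body": {"slide": [[-0.004,0.005,0],[-0.0065,0.0083,0.003],[-0.0065,0.0083,0.01],[-0.0065,0.0083,0.02],[-0.0065,0.0083,0.03]], "spin": [0,0,0,0,0], "grip": [1,1,1,1,1]}}

```text
time_s: 25.42
tcp_pos: [0.5994, 0.2718, 0.0931]
ee_rot: [[-0.996, -0.086, -0.001], [-0.086, 0.996, -0.0], [0.001, -0.0, -1.0]]
wrist_force: [-0.2, -0.3, -1.0]
gripper_width: 0.403
gripper_force: 30.0
```

Call:
{"method": "servo_tool", "body": {"slide": [[0,0,0.012],[0,0,0.022],[0,0,0.03],[0,0,0.035],[0,0,0.038]], "spin": [0,0,0,0,0], "grip": [1,1,1,1,1]}}

```text
time_s: 25.83
tcp_pos: [0.5998, 0.2725, 0.0548]
ee_rot: [[-0.996, -0.087, -0.001], [-0.087, 0.996, -0.001], [0.001, -0.001, -1.0]]
wrist_force: [-0.2, -0.3, -0.5]
gripper_width: 0.404
gripper_force: 30.0
```

Call:
{"method": "servo_tool", "body": {"slide": [[0,0,0.003],[0,0,0.005],[0,0,0.0065],[0,0,0.0075],[0,0,0.0075]], "spin": [0,0,0,0,0], "grip": [1,1,1,1,1]}}

```text
time_s: 26.25
tcp_pos: [0.6003, 0.273, 0.0487]
ee_rot: [[-0.996, -0.087, 0.0], [-0.087, 0.996, 0.0], [-0.0, 0.0, -1.0]]
wrist_force: [0.5, -0.6, -0.8]
gripper_width: 0.406
gripper_force: 30.0
```

Call:
{"method": "servo_tool", "body": {"slide": [[0,0,0.0007],[0,0,0.0007],[0,0,0.0007],[0,0,0.0007],[0,0,0.0007]], "spin": [0,0,0,0,0], "grip": [1,0.55,0.5,0.4,0.38]}}

```text
time_s: 26.67
tcp_pos: [0.6002, 0.2729, 0.0479]
ee_rot: [[-0.996, -0.087, 0.0], [-0.087, 0.996, 0.0], [-0.0, 0.0, -1.0]]
wrist_force: [-0.8, -0.5, 0.8]
gripper_width: 0.566
gripper_force: 0.0
```

Call:
{"method": "servo_tool", "body": {"slide": [[0,0,0],[0,0,-0.02],[0,0,-0.045],[0,0,-0.075],[0,0,-0.11]], "spin": [0,0,0,0,0], "grip": [0.38,0.38,0.38,0.38,0.38]}}

```text
time_s: 27.08
tcp_pos: [0.5993, 0.2723, 0.1573]
ee_rot: [[-0.996, -0.087, -0.003], [-0.087, 0.996, -0.002], [0.003, -0.002, -1.0]]
wrist_force: [-0.5, 1.3, -0.0]
gripper_width: 0.62
gripper_force: 0.0
```

Call:
{"method": "servo_tool", "body": {"slide": [[0.018,-0.029,0],[0.036,-0.058,0],[0.054,-0.087,0],[0.072,-0.116,0],[0.09,-0.145,0]], "spin": [0,0,0,0,0], "grip": [0.2,0.1,0,0,0]}}

```text
time_s: 27.5
tcp_pos: [0.5221, 0.1193, 0.158]
ee_rot: [[-0.996, -0.087, 0.0], [-0.087, 0.996, 0.0], [-0.0, 0.0, -1.0]]
wrist_force: [-0.1, -0.2, -0.4]
gripper_width: 0.912
gripper_force: 0.0
```

Call:
{"method": "servo_tool", "body": {"slide": [[0.018,-0.029,0],[0.036,-0.058,0],[0.054,-0.087,0],[0.07,-0.112,0],[0.078,-0.1264,0]], "spin": [0,0,0,0,0], "grip": [0,0,0,0,0]}}

```text
time_s: 27.92
tcp_pos: [0.454, -0.0143, 0.1579]
ee_rot: [[-0.996, -0.085, -0.001], [-0.085, 0.996, -0.0], [0.001, 0.0, -1.0]]
wrist_force: [0.9, 0.5, -0.9]
gripper_width: 1.001
gripper_force: 0.0
```

Call:
{"method": "servo_tool", "body": {"slide": [[0,0,0],[0,0,0.005],[0,0,0.015],[0,0,0.025],[0,0,0.03]], "spin": [0,0,0,0,0], "grip": [0,0,0,0,0]}}

```text
time_s: 28.33
tcp_pos: [0.4566, -0.0113, 0.1266]
ee_rot: [[-0.996, -0.088, -0.001], [-0.088, 0.996, -0.0], [0.001, -0.0, -1.0]]
wrist_force: [-0.3, -0.1, -0.8]
gripper_width: 0.999
gripper_force: 0.0
```

```bash
python3 - <<'E'
from h import *
s=sense(); print(s['tcp_pos']); c=capture('side'); cv2.imwrite('pics/s4.png',cv2.resize(c['pixels'][130:400,100:460],None,fx=2,fy=2))
P,_=cloud(c); Q=near(P,.456,-.012,.05,.05,.06); print(len(Q), rect(Q) if len(Q)>4 else '')
E
```

```text
[ 0.45657974 -0.01129796  0.12664132]
319 c=(451.4,-6.1) 59.1x47.3 long axis 45.2 mean [448.6  -4.8  55.8] n=319
```

View pics/s4.png

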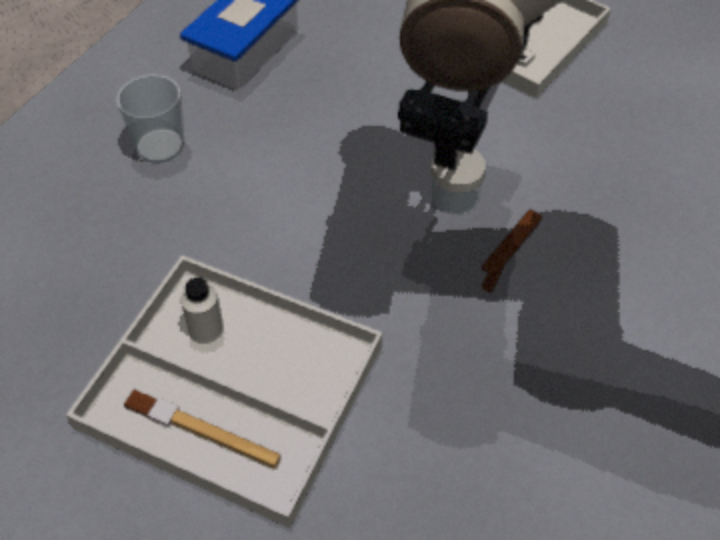

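The bottle stands upright in the wide compartment (203,312), the brush lies in the narrow one (200,430), and the jar is under the fingers at (460,178). I'll descend and grip the lid.

Call:
{"method": "servo_tool", "body": {"slide": [[0,0,0.018],[0,0,0.036],[0,0,0.054],[0,0,0.066],[0,0,0.0735]], "spin": [0,0,0,0,0], "grip": [0,0,0,0,0]}}

```text
time_s: 28.8
tcp_pos: [0.4564, -0.0116, 0.0531]
ee_rot: [[-0.996, -0.088, -0.002], [-0.088, 0.996, -0.001], [0.002, -0.0, -1.0]]
wrist_force: [-0.4, 0.4, 0.7]
gripper_width: 0.998
gripper_force: 0.0
```

Call:
{"method": "servo_tool", "body": {"slide": [[0,0,0],[0,0,0],[0,0,0],[0,0,0],[0,0,0]], "spin": [0,0,0,0,0], "grip": [0.05,0.1,0.15,0.2,0.25]}}

```text
time_s: 29.22
tcp_pos: [0.4569, -0.0119, 0.0551]
ee_rot: [[-0.996, -0.087, 0.002], [-0.087, 0.996, 0.001], [-0.002, 0.0, -1.0]]
wrist_force: [-0.8, -0.5, -0.3]
gripper_width: 0.798
gripper_force: 0.0
```

Call:
{"method": "servo_tool", "body": {"slide": [[0,0,0],[0,0,0],[0,0,0],[0,0,0],[0,0,0]], "spin": [0,0,0,0,0], "grip": [0.3,0.35,0.6,1,1]}}

```text
time_s: 29.63
tcp_pos: [0.4566, -0.012, 0.0547]
ee_rot: [[-0.996, -0.087, 0.0], [-0.087, 0.996, 0.0], [-0.0, 0.0, -1.0]]
wrist_force: [-1.5, 0.6, 3.6]
gripper_width: 0.678
gripper_force: 30.0
```

Call:
{"method": "servo_tool", "body": {"slide": [[0,0,0],[0,0,0],[0,0,-0.003],[0,0,-0.01],[0,0,-0.02]], "spin": [0,0,0,0,0], "grip": [1,1,1,1,1]}}

```text
time_s: 30.05
tcp_pos: [0.4555, -0.0124, 0.0739]
ee_rot: [[-0.996, -0.086, -0.003], [-0.086, 0.996, -0.001], [0.003, -0.0, -1.0]]
wrist_force: [0.6, -0.4, -0.9]
gripper_width: 0.679
gripper_force: 30.0
```

Call:
{"method": "servo_tool", "body": {"slide": [[0,0,-0.015],[-0.001,0.004,-0.035],[-0.004,0.018,-0.05],[-0.009,0.04,-0.05],[-0.016,0.068,-0.05]], "spin": [0,0,0,0,0], "grip": [1,1,1,1,1]}}

```text
time_s: 30.47
tcp_pos: [0.4663, 0.057, 0.1256]
ee_rot: [[-0.996, -0.084, 0.002], [-0.084, 0.996, 0.001], [-0.002, 0.001, -1.0]]
wrist_force: [0.6, 0.6, -2.1]
gripper_width: 0.682
gripper_force: 30.0
```

Call:
{"method": "servo_tool", "body": {"slide": [[-0.007,0.03,0],[-0.014,0.06,0],[-0.021,0.09,0],[-0.028,0.119,0],[-0.034,0.145,0]], "spin": [0,0,0,0,0], "grip": [1,1,1,1,1]}}

```text
time_s: 30.88
tcp_pos: [0.4876, 0.2061, 0.1244]
ee_rot: [[-0.996, -0.087, -0.0], [-0.087, 0.996, -0.0], [0.0, 0.0, -1.0]]
wrist_force: [0.8, -0.1, -1.5]
gripper_width: 0.678
gripper_force: 30.0
```

Call:
{"method": "servo_tool", "body": {"slide": [[-0.005,0.022,0],[-0.009,0.04,0],[-0.012,0.052,0],[-0.0131,0.0583,0],[-0.0131,0.0583,0]], "spin": [0,0,0,0,0], "grip": [1,1,1,1,1]}}

```text
time_s: 31.3
tcp_pos: [0.4957, 0.2643, 0.1242]
ee_rot: [[-0.996, -0.087, -0.0], [-0.087, 0.996, -0.0], [0.0, -0.0, -1.0]]
wrist_force: [0.1, -0.3, -1.8]
gripper_width: 0.678
gripper_force: 30.0
```

Call:
{"method": "servo_tool", "body": {"slide": [[0,0,0.008],[0,0,0.02],[0,0,0.034],[0,0,0.046],[0,0,0.054]], "spin": [0,0,0,0,0], "grip": [1,1,1,1,1]}}

```text
time_s: 31.72
tcp_pos: [0.4948, 0.2616, 0.0687]
ee_rot: [[-0.996, -0.085, -0.003], [-0.085, 0.996, -0.002], [0.003, -0.002, -1.0]]
wrist_force: [-0.5, 0.5, -1.2]
gripper_width: 0.681
gripper_force: 30.0
```

Call:
{"method": "servo_tool", "body": {"slide": [[0,0,0.005],[0,0,0.008],[0,0,0.01],[0,0,0.011],[0,0,0.0115]], "spin": [0,0,0,0,0], "grip": [1,1,1,1,1]}}

```text
time_s: 32.13
tcp_pos: [0.4959, 0.2638, 0.0592]
ee_rot: [[-0.996, -0.087, 0.001], [-0.087, 0.996, 0.001], [-0.001, 0.0, -1.0]]
wrist_force: [0.6, -0.2, -1.6]
gripper_width: 0.676
gripper_force: 30.0
```

Target is 0.0587, so I lower slightly, release and lift.

Call:
{"method": "servo_tool", "body": {"slide": [[0,0,0.0005],[0,0,0.001],[0,0,0.001],[0,0,0.001],[0,0,0.001]], "spin": [0,0,0,0,0], "grip": [1,1,1,0.3,0.2]}}

```text
time_s: 32.55
tcp_pos: [0.496, 0.264, 0.0582]
ee_rot: [[-0.996, -0.087, 0.001], [-0.087, 0.996, 0.001], [-0.001, 0.001, -1.0]]
wrist_force: [-0.1, 0.1, -0.1]
gripper_width: 0.723
gripper_force: 0.0
```

Call:
{"method": "servo_tool", "body": {"slide": [[0,0,0],[0,0,0],[0,0,-0.02],[0,0,-0.05],[0,0,-0.08]], "spin": [0,0,0,0,0], "grip": [0.1,0.1,0.1,0.1,0.1]}}

```text
time_s: 32.97
tcp_pos: [0.4952, 0.2631, 0.1377]
ee_rot: [[-0.996, -0.087, -0.002], [-0.087, 0.996, -0.002], [0.002, -0.002, -1.0]]
wrist_force: [0.4, -0.2, -0.4]
gripper_width: 0.896
gripper_force: 0.0
```

Call:
{"method": "servo_tool", "body": {"slide": [[0,-0.02,-0.03],[0,-0.05,-0.05],[0,-0.09,-0.07],[0,-0.13,-0.08],[0,-0.17,-0.08]], "spin": [0,0,0,0,0], "grip": [0.1,0.1,0.1,0.1,0.1]}}

```text
time_s: 33.38
tcp_pos: [0.5116, 0.0944, 0.2208]
ee_rot: [[-0.996, -0.089, 0.006], [-0.089, 0.996, 0.002], [-0.006, 0.002, -1.0]]
wrist_force: [0.9, 0.4, -0.5]
gripper_width: 0.9
gripper_force: 0.0
```

Call:
{"method": "servo_tool", "body": {"slide": [[0,-0.03,0],[0,-0.06,0],[0,-0.09,0],[0,-0.11,0],[0,-0.12,0]], "spin": [0,0,0,0,0], "grip": [0.1,0.1,0.1,0.1,0.1]}}

```text
time_s: 33.8
tcp_pos: [0.5206, -0.0267, 0.2177]
ee_rot: [[-0.996, -0.084, -0.0], [-0.084, 0.996, -0.0], [0.0, -0.0, -1.0]]
wrist_force: [0.7, 0.6, -0.1]
gripper_width: 0.899
gripper_force: 0.0
```

```bash
python3 - <<'E'
from h import *
s=sense(); print(s['tcp_pos'],s['time_s']); c=capture('scene'); cv2.imwrite('pics/s5.png',cv2.resize(c['pixels'][100:360,60:500],None,fx=1.8,fy=1.8))
P,_=cloud(c)
for n,a in dict(jar=(.496,.264,.05,.055,.075),cap=(.6,.273,.04,.073,.09),loupe=(.51,-.353,.04,.044,.06),bar=(.522,-.271,.03,.008,.02),brush=(.537,.366,.03,.011,.03)).items():
    Q=near(P,*a); print(n,rect(Q) if len(Q)>4 else len(Q))
E
```

```text
[ 0.52061813 -0.02665262  0.21769755] 33.8
jar c=(495.7,262.8) 58.9x58.5 long axis -12.9 mean [497.5 262.1  61.1] n=491
cap c=(601.0,271.5) 20.5x19.9 long axis -85.7 mean [601.9 271.   79.8] n=92
loupe c=(511.6,-354.7) 41.6x38.3 long axis 42.4 mean [ 513.  -353.3   50.6] n=233
bar c=(520.5,-271.3) 56.1x53.3 long axis 34.2 mean [ 522.5 -271.2   13.2] n=270
brush c=(537.0,364.3) 58.0x13.6 long axis 5.4 mean [537.5 363.4  16.5] n=143
```

View pics/s5.png

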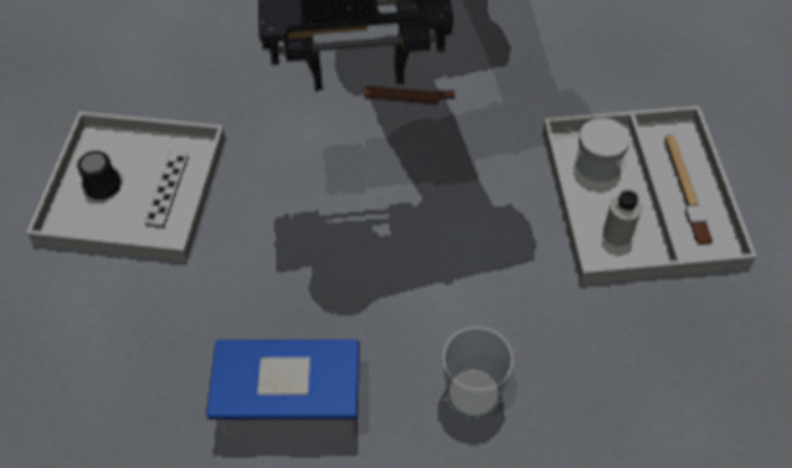

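All five pieces sit as required: loupe (98,175) and scale bar (167,190) in the square tray; jar (603,148), bottle (622,215) and brush (688,190) in the parted tray. Heights match and the bystanders are untouched.

```bash
python3 -c "
from station import *
print(finish_job())"
```

```text
the job is handed in; nothing more can be done
None
```

I made up both trays and handed the job in at about 34 s. In the last picture all five pieces sit correctly in their compartments and the beaker, box and wood are untouched; no verdict came back.

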